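# Close the open jar and bring it to the front of the carousel

## Task

First put the loose white lid on the open white jar of the reagent carousel, so that it lies fully down on the rim, and let go of it. Then grip the black upright peg of the crank on top of the carousel and turn the carousel until that jar is at the front, exactly in line with the pointer post that sticks out of the carousel's foot, and finish while still gripping the peg and holding the carousel still there. Leave the measuring cup, the wash bottle and the petri dish beside it where they are.

Things in the scene. Friction and masses are not known exactly. Their poses are not given: they have to be found in the camera images.
- lid_center (a point): centre of the loose white lid (half-way up its 48 mm, on its axis; z up). From below: plug 42 mm across, 10 mm tall; flange 62 mm across, 6 mm thick; upright round knob 18 mm across, 32 mm tall, from 8 mm below to 24 mm above this point. Starts upright on the bench on its plug, this point 24 mm up. Seated on the jar, this point is 14 mm above point jar_mouth.
- lid: the same loose lid, white plastic, 50 to 100 g; origin at the centre of its underside (the plug's lower face), 24 mm below point lid_center; z up. The plug has 4 mm play all round in the jar's mouth.
- jar_mouth (a point): centre of the open jar's mouth, in the plane of its rim, 105 mm above the bench; z up. Straight white jar, 60 mm across, 50 mm inside, 75 mm tall, fixed on the carousel tray 95 mm from its axis. The other three stations, quarter turns apart, carry fixed things: a jar with a screw lid, a conical flask, a dropper bottle (tallest, to 132 mm above the bench).
- front_place (a point): the place, 30 mm above the bench, over which the open jar's centre must finally stand: 95 mm from the carousel's axis, in line with the pointer, a tongue with a small upright post (38 mm tall, 157 mm from the axis) that sticks out of the fixed foot from under the tray, roughly on the robot's side, up to 30 degrees off.
- foot: fixed round foot of the carousel, origin on the bench on the vertical turning axis; its -x axis points to the pointer. The tray that turns on it is 272 mm across, its rim 38 mm above the bench; a post 18 mm across stands on the axis and carries a crank bar (22 mm wide, top 145 mm above the bench) which points away from the open jar.
- carousel (a joint): turning angle of the tray (rad), 0 when the open jar stands at the front place (so is a full turn, 6.28), growing counter-clockwise seen from above; turns either way, more than a full turn; starts with the jar at least 50 degrees from the front. It stays where it is left; a push of about 3 N at the peg turns it.
- turn_peg: black upright peg on the end of the crank bar, origin at its centre, z along it. 15 to 17 mm across, 50 mm tall, from 145 to 195 mm above the bench, 45 mm from the carousel's axis, opposite the open jar. It is a sleeve that spins freely on its pin, so a gripper may hold it from above and lead it round a circle without turning itself.
- cup: pale measuring cup with handle, 73x95x102 mm, stands right of the carousel; origin under it
- wash: white wash bottle with bent spout, 69x111x189 mm, stands behind left; origin under it
- petri: petri dish with lid, 88 mm across, 16 mm high, behind right; origin under it
Things that resemble listed ones, but are neither listed nor needed, are in the scene too. Of the things that look like the lid, take the one that is farthest to the robot's left at the start.

How it is judged (in metres and radians):
On the way, in this order (a step that is already met when the one before it is completed fails the run):
1. the lid sits fully down on the open jar and is let go (horizontal distance between lid_center and jar_mouth below 0.007 m and z of lid_center in the frame of jar_mouth between 0.009 and 0.0175 m and angle between lid_center's own z axis and vertical below 0.08 rad and contact force between the fingers and lid below 0.2 N), for 0.2 s.
2. the carousel is turned until the closed jar stands at the front place, the lid still on (horizontal distance between lid_center and jar_mouth below 0.007 m and z of lid_center in the frame of jar_mouth between 0.009 and 0.0175 m and angle between lid_center's own z axis and vertical below 0.08 rad and horizontal distance between jar_mouth and front_place below 0.011 m), for 0.1 s.
At the end, for the whole second after the job is handed in: The lid lies on the jar (within 7 mm of its axis, level within 4.5 degrees, its centre 9 to 17.5 mm above the rim) and is not touched by the fingers; the jar's centre is within 11 mm of the front place; the carousel stands still (under 0.05 rad/s) and the fingers grip the peg with more than 3 N (all of step 2 and contact force between the fingers and lid below 0.2 N and contact force between the fingers and turn_peg above 3 N and velocity of joint carousel between -0.05 and 0.05 rad/s); the arm keeps its last pose, push and grip.
It fails at once if the measuring cup is moved by more than 30 mm (distance of cup from where it was at the start of the episode above 0.03 m).
It fails at once if the wash bottle is moved by more than 30 mm (distance of wash from where it was at the start of the episode above 0.03 m).
It fails at once if the petri dish is moved by more than 30 mm (distance of petri from where it was at the start of the episode above 0.03 m).
It also fails if it takes over 54 s, if anything falls off the work surface, if the arm or the gripper's body presses on something with over 40 N, if the wrist force passes 120 N, or if a joint passes its speed limit or range.

## Robot

A 7-joint arm with a two-finger parallel gripper is mounted at the origin on the work surface; the furniture and walls round the work are solid. World frame = base frame: x ahead of the robot, y to its left, z up, the work surface at z = 0. Lengths are in mm, angles in rad, forces in N, time in s.
With the tool pointing down it reaches from about 400 to 875 mm from the base axis. Payload 6.5 kg.
Tool frame: the origin (TCP) lies on the front face of the gripper's body, between the roots of the fingers; the fingertips stand 73 mm ahead of it and the grasp point (between the pads) lies 54 mm ahead of it; y points along the fingers, x is the direction in which the jaws open and shut, and the axes are right-handed (so a half turn about y gives the same grasp; the last joint's range is limited). The gripper opens to 85 mm and grips with 20 to 120 N. Pads are 22 mm wide; open, the fingers measure 114 mm over their backs; the gripper's body (76 mm by 85 mm) begins 54 mm behind the grasp point. The pads swing forward as they close: fully open they stand 13 mm farther back than shut.
Start: joints at [-0.066, 0.536, -0.004, 1.538, 0.003, 1.067, -0.071], TCP at [649.992, 0.002, 303.89] pointing down, gripper open.
Joint ranges: [-2.7, 2.7], [-0.37, 2.16], [-1.27, 1.26], [0.24, 2.4], [-1.31, 4.45], [0.19, 1.91], [-2.76, 2.76]. Speed limits (rad/s): [2.39, 2.39, 3.14, 3.14, 3.14, 3.14, 3.14].

## Interface

Orientations are given as a unit quaternion [x, y, z, w].
In Python, from station import robot gives the robot as it stands.
- The arm moves only by the shell command python3 -m creep 'ROWS' [FORCE]. ROWS is JSON, a list of rows, each a list of 7 numbers: the shift along the world's x, y, z in m, then the turn, a rotation vector about the world's x, y, z in degrees, then the opening, from 0 (shut) to 1 (fully open). In form: [[tx, ty, tz, ax, ay, az, gripper], ...]. A call has 1 to 20 rows; each row shifts and turns the commanded pose from where the row before left it; what a row does not reach is not made up. A row lasts 1/8 s, in which the tool goes at most 62.5 mm and 10.7 degrees, less where a joint would pass 70% of its speed; a pose out of reach is approached as far as the arm can. A call is refused whole if a number of a shift passes 0.0625 or a number of a turn 10.7, either way. A call with a gripper value outside its range is refused whole. The fingers move at their own pace and stop on an object; FORCE is the grip in N (left out, the last holds). Time passes only in rows, so rows that do not move let the fingers close. It gives the time, the measured TCP pose, the force and the opening at its end, in the units of the state.
- robot.observe(): the state, without advancing time (a new reading comes with each control period).
- robot.snapshot(name): name is "scene" or "side" or "wrist"; returns the picture (420x560x3 uint8, red, green, blue); there is no depth.
- robot.camera_params(name): a dict with "camera_matrix" (3x3 intrinsics, pixels), "k1" (the pictures are not rectified: a ray, as slopes to the right and down, at radius r is drawn at 1 + k1 r^2 times it, then the intrinsics apply), "T" (4x4, takes a point from camera to world coordinates). Camera axes: x right, y up, looking along -z (the intrinsics and any distortion apply to the point x, -y, -z); pixel columns grow to the right and rows downward; lengths in mm; the calibration is good to about 2 mm. A picture is of the moment at which its call begins: read the wrist's pose just before it. camera_params takes no time and is no camera call; for the wrist camera it gives the pose at the moment of the call.
- robot.finish_job(): hands the job in, once; it reports no verdict.
The state is a dict: "time_s": time; "joint_positions": joint angles; "joint_velocities": joint speeds; "joint_torque": joint torques, N m; "position": TCP position; "ee_rot": TCP orientation; "wrist_force": force on the tool from outside, world axes, zero at the start; "wrist_torque": the same for the moment, N m; "opening": opening from 0.0 (shut) to 1.0 (fully open).
Only numpy, scipy, OpenCV 4.12 (cv2) and the standard library are available. Lean on these libraries where they do the work, as an engineer would, in place of code of your own. Each camera call takes 0.05 s, during which the arm holds its last target.

## Working session

There is one attempt and no reset: what is moved stays moved. The work goes in short steps, Python scripts to look and compute and a shell command to move; the robot and the scene stay as the last step left them, time stands still between calls to the robot, and variables do not carry over. Pictures are saved under pics/ and viewed, and the job is handed in when it is done.

```bash
ls; mkdir -p pics
python3 - <<'E'
from station import robot
import cv2
print(robot.observe())
for n in ("scene","side","wrist"):
    p=robot.camera_params(n); print(n,p)
    cv2.imwrite(f"pics/{n}0.png",robot.snapshot(n)[:,:,::-1])
E
```

```text
pics
{'time_s': 0.0, 'joint_positions': array([-0.06617029,  0.53719666, -0.00444479,  1.53885682,  0.00260072,
        1.06730446, -0.07121576]), 'joint_velocities': array([-0.00061793, -0.00023209, -0.00069647, -0.00083649, -0.00036094,
        0.00040753, -0.00081568]), 'joint_torque': array([-4.51575825e-04, -5.83398092e+01,  1.04865700e+00, -2.59097242e+01,
        1.23920938e-02,  9.44124302e-03, -7.87308863e-06]), 'position': array([ 6.49497677e+02, -2.47961772e-02,  3.02999518e+02]), 'ee_rot': array([ 7.07151219e-01, -6.09131638e-04, -6.31816409e-04, -7.07061796e-01]), 'wrist_force': array([ 0.44808408,  0.52371837, -0.13951885]), 'wrist_torque': array([-0.02517505,  0.00322516,  0.02751012]), 'opening': 0.9959129432161125}
scene {'camera_matrix': array([[443.44777279,   0.        , 277.85266392],
       [  0.        , 443.44777279, 217.5338956 ],
       [  0.        ,   0.        ,   1.        ]]), 'k1': -0.10462143838692486, 'T': array([[-8.45044323e-01,  2.13547121e-01, -4.90201712e-01,
         3.17190484e+01],
       [-5.34491696e-01, -3.62722203e-01,  7.63381445e-01,
  
[... 603 characters left out ...]
6.90529573e-01,  7.23082056e-01,
         1.09584732e+03],
       [ 0.00000000e+00,  0.00000000e+00,  0.00000000e+00,
         1.00000000e+00]])}
wrist {'camera_matrix': array([[323.74064361,   0.        , 277.05388232],
       [  0.        , 323.74064361, 212.16068766],
       [  0.        ,   0.        ,   1.        ]]), 'k1': -0.050786186468854654, 'T': array([[ 9.99998281e-01,  7.56925234e-04,  1.69257605e-03,
         6.49109731e+02],
       [-1.20377805e-03,  9.59360617e-01,  2.82180363e-01,
         7.14024582e+01],
       [-1.41020137e-03, -2.82181916e-01,  9.59359879e-01,
         3.72907211e+02],
       [ 0.00000000e+00,  0.00000000e+00,  0.00000000e+00,
         1.00000000e+00]])}
```

View pics/scene0.png

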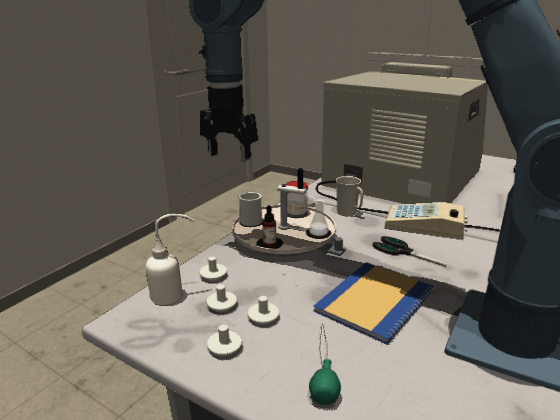

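View pics/side0.png

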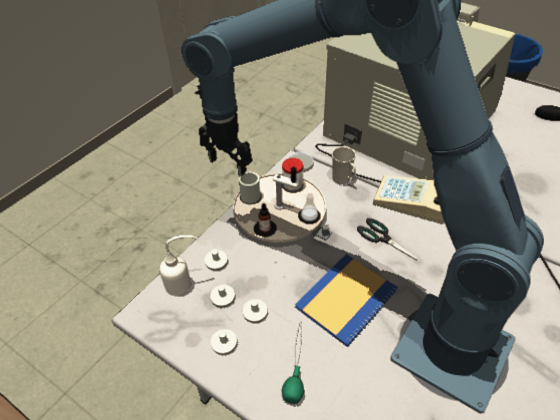

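View pics/wrist0.png

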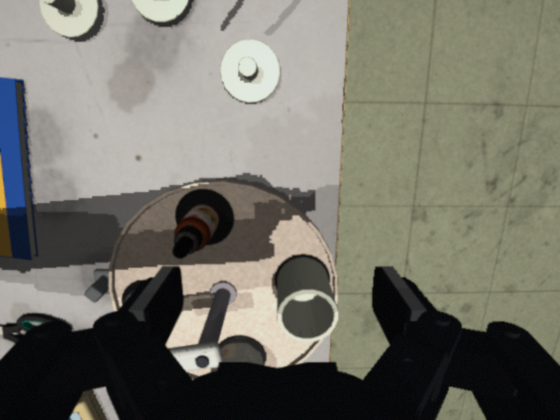

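```bash
cat > h.py <<'E'
import numpy as np, cv2
from station import robot
def ray(p,uv):
    K=p["camera_matrix"]; d=np.array([-0.0,0,0])
    x=(uv[0]-K[0,2])/K[0,0]; y=(uv[1]-K[1,2])/K[1,1]
    rd=np.hypot(x,y); r=rd
    for _ in range(30): r=rd/(1+p["k1"]*r*r)
    s=r/rd if rd>0 else 1
    T=p["T"]; return T[:3,3],T[:3,:3]@np.array([x*s,-y*s,-1])
def onz(p,uv,z):
    o,d=ray(p,uv); return o+d*(z-o[2])/d[2]
def proj(p,X):
    T=p["T"]; c=T[:3,:3].T@(np.asarray(X,float)-T[:3,3]); x,y=c[0]/-c[2],-c[1]/-c[2]
    f=1+p["k1"]*(x*x+y*y); K=p["camera_matrix"]
    return np.array([K[0,0]*x*f+K[0,2],K[1,1]*y*f+K[1,2]])
def tri(pairs):
    A=np.zeros((3,3));b=np.zeros(3)
    for p,uv in pairs:
        o,d=ray(p,uv); d=d/np.linalg.norm(d); M=np.eye(3)-np.outer(d,d); A+=M;b+=M@o
    X=np.linalg.solve(A,b); return X
def crop(im,c,w,h,s,name):
    x,y=c; cv2.imwrite(name,cv2.resize(im[max(0,y-h):y+h,max(0,x-w):x+w],None,fx=s,fy=s,interpolation=cv2.INTER_CUBIC))
E
python3 - <<'E'
from h import *
ps={n:robot.camera_params(n) for n in("scene","side","wrist")}
for n in ps:
    im=cv2.imread(f"pics/{n}0.png"); 
    m=(im.min(2)>165).astype(np.uint8)*255
    nn,l,st,c=cv2.connectedComponentsWithStats(m)
    print(n)
    for i in range(1,nn):
        if 150<st[i,4]<6000: print(st[i],c[i].round(1),onz(ps[n],c[i],16).round(0))
im=cv2.imread("pics/wrist0.png"); crop(im,(230,290),110,110,3.5,"pics/w0c.png")
im=cv2.imread("pics/scene0.png"); crop(im,(290,220),80,60,5,"pics/s0c.png")
im=cv2.imread("pics/side0.png"); crop(im,(285,200),80,60,5,"pics/d0c.png")
E
```

```text
scene
[ 455  155   61   74 2524] [487.5 191.5] [ 163. -712.   16.]
[308 178  28  27 209] [317.1 193.3] [ 634. -413.   16.]
[361 199  30  12 222] [375. 205.] [ 441. -418.   16.]
[ 287  204  210   88 5171] [414.8 248.4] [ 259. -214.   16.]
[391 204  35  14 203] [407.2 210.5] [ 345. -427.   16.]
[464 229  35  11 192] [482.6 233.8] [ 126. -382.   16.]
[146 257  30  13 278] [159.5 263.2] [747. 160.  16.]
[420 307  29  24 253] [435.  316.4] [145.  32.  16.]
side
[471  22  43  16 251] [491.4  29.6] [  440. -1512.    16.]
[160 258  25  19 283] [170.8 268.3] [697. 210.  16.]
wrist
[ 107    0   81   24 1366] [144.9   9.2] [517. 177.  16.]
[288 217  14  26 174] [294.3 230.3] [669. -56.  16.]
[ 220  263  118  104 4306] [272.9 322.2] [ 643. -181.   16.]
[190 266  20  16 152] [201.6 273.3] [ 556. -111.   16.]
[210 266  34  18 241] [227.6 274. ] [ 588. -112.   16.]
[   0  281  116   43 2365] [ 49.2 302.3] [ 353. -155.   16.]
[167 310  40  37 942] [187.1 328.7] [ 531. -192.   16.]
[174 348  45  27 655] [197.3 360. ] [ 541. -242.   16.]
```

View pics/w0c.png

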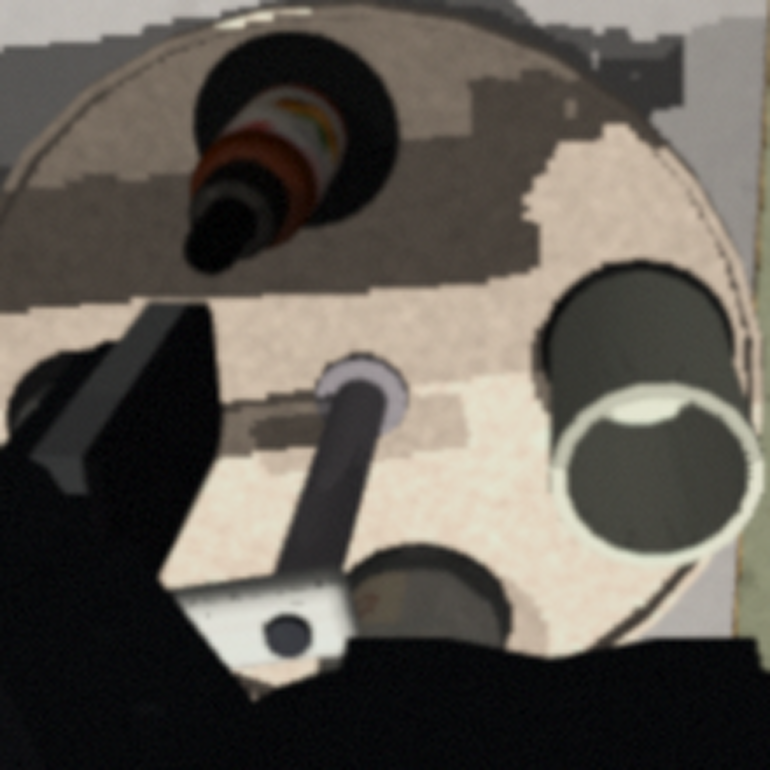

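View pics/s0c.png

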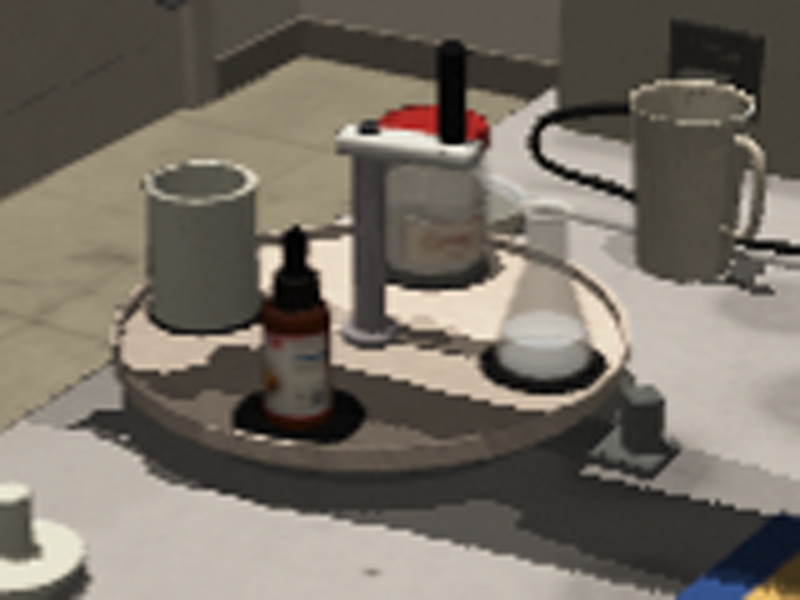

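View pics/d0c.png

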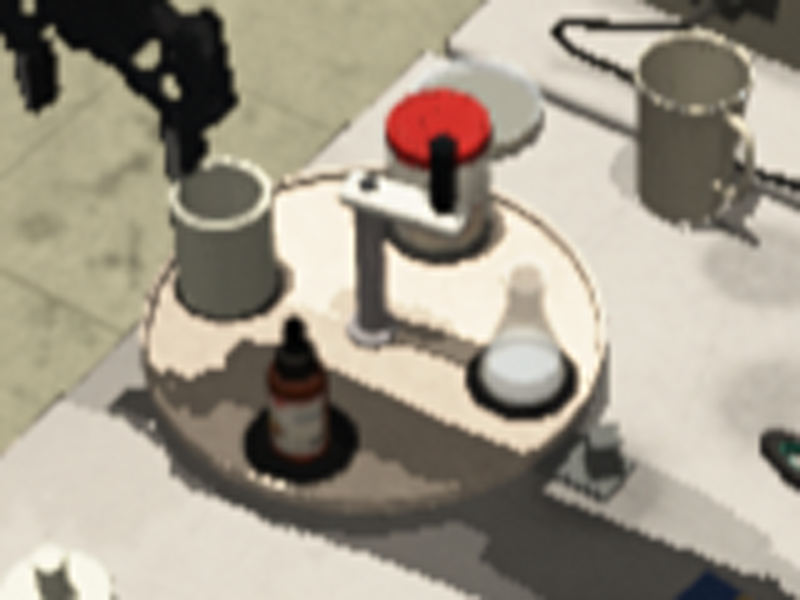

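Run:
```python
from h import *
S,D,W=[robot.camera_params(n) for n in("scene","side","wrist")]
pts={"jar":(105,(250,196.8),(249.4,180.4),(308,314.3)),
"axisbolt":(146,(284,185.4),(278.8,176.6),(202.3,361.4)),
"pegtop":(195,(300.6,169.2),(293.4,168.4),None),
"postbase":(42,(283.6,226.4),(279,207),(223.4,292.3)),
"ptr":(38,(339,238),(326,226.4),None)}
for k,(z,*uv) in pts.items():
    pr=[(p,u) for p,u in zip((S,D,W),uv) if u is not None]
    print(k,tri(pr).round(1),[onz(p,u,z).round(1)[:2] for p,u in pr])
# lids by saturation-insensitive: bright & yellowish-white
for n,p in(("scene",S),("side",D),("wrist",W)):
    im=cv2.imread(f"pics/{n}0.png").astype(int)
    m=((im[:,:,1]>190)&(im[:,:,1]>im[:,:,2]+3)).astype(np.uint8)*255
    m=cv2.morphologyEx(m,cv2.MORPH_CLOSE,np.ones((3,3)))
    cs,_=cv2.findContours(m,0,2)
    for c in cs:
        if cv2.contourArea(c)>150:
            e=cv2.fitEllipse(c); b=cv2.boundingRect(c); print(n,b,np.round(e[0],1),onz(p,e[0],16).round(1))
for n in("scene","side"):
    crop(cv2.imread(f"pics/{n}0.png"),(225,300),70,60,5,f"pics/{n}l.png")
crop(cv2.imread("pics/wrist0.png"),(250,75),60,60,5,"pics/wl.png")
```

```text
jar [ 677.2 -113.    99.1] [array([ 671.6, -105.2]), array([ 669.6, -105.9]), array([ 678.2, -109.3])]
axisbolt [ 583.6 -131.4  144.5] [array([ 581.6, -129. ]), array([ 582.8, -130.4]), array([ 584.4, -129.1])]
pegtop [ 538.5 -136.9  193.7] [array([ 536.7, -133.6]), array([ 537.7, -135.7])]
postbase [ 583.6 -128.4   29.5] [array([ 572. , -109.5]), array([ 574.3, -115.8]), array([ 586.5, -122.4])]
ptr [ 425.6 -131.8   37.2] [array([ 425.5, -130.3]), array([ 424.8, -131.3])]
side (380, 178, 47, 23) [403.3 189.3] [ 319.3 -408.2   16. ]
wrist (221, 40, 59, 62) [249.8  70.2] [620.8 118.5  16. ]
wrist (133, 0, 55, 21) [159.1 -15.2] [533.3 198.9  16. ]
wrist (80, 0, 17, 28) [88.2 -0. ] [460.  187.7  16. ]
```

View pics/scenel.png

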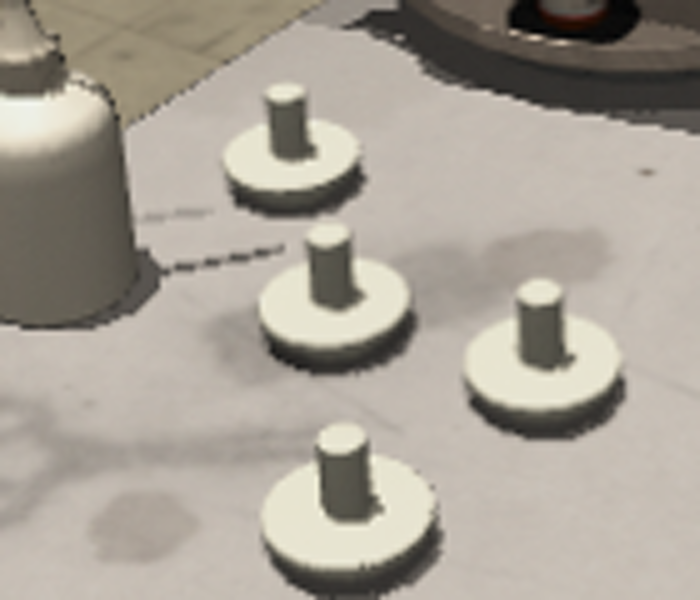

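View pics/sidel.png

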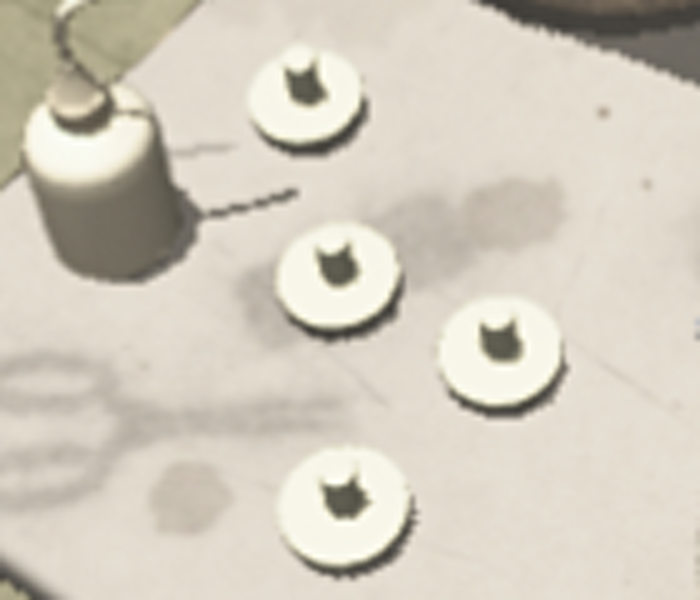

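Run:
```python
from h import *
S,D,W=[robot.camera_params(n) for n in("scene","side","wrist")]
for k,a,b in(("A",(286,92),(302,57)),("B",(328,234),(337,242)),("C",(540,292),(499,322)),("D",(341,438),(344,487))):
    a=np.array([155+a[0]/5,240+a[1]/5]);b=np.array([155+b[0]/5,240+b[1]/5])
    print(k,tri([(S,a),(D,b)]).round(1),onz(S,a,48).round(1),onz(D,b,48).round(1))
print(robot.observe()["time_s"])
```

```text
A [619.2 115.8  45.4] [617.  119.6  48. ] [616.8 116.8  48. ]
B [527.1 198.5  48.9] [529.6 198.2  48. ] [526.1 197.2  48. ]
C [430.8 191.1  51.9] [435.3 187.   48. ] [431.3 188.6  48. ]
D [433.9 305.   59.3] [445.5 295.4  48. ] [436.9 299.5  48. ]
0.15
```

View pics/wl.png

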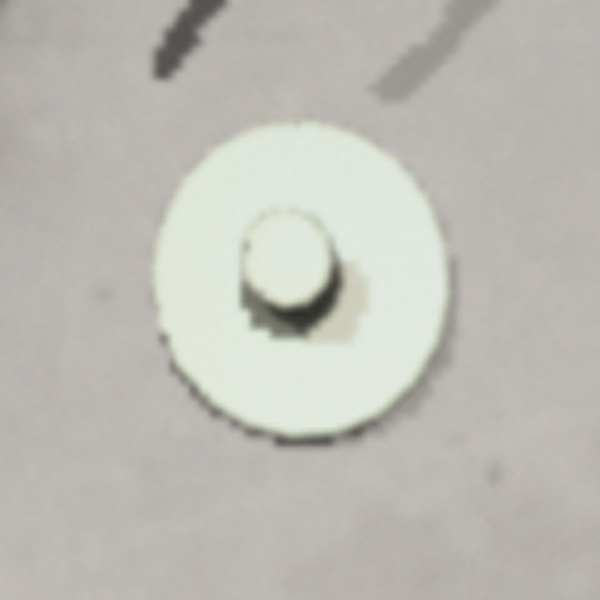

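```bash
python3 -m creep '[[-0.03,0.03,0,0,0,0,1],[-0.03,0.035,-0.01,0,0,0,1],[-0.03,0.035,-0.01,0,0,0,1],[-0.03,0.035,-0.01,0,0,0,1],[-0.03,0.035,-0.01,0,0,0,1],[-0.03,0.035,-0.01,0,0,0,1],[-0.03,0.035,0,0,0,0,1],[0,0,0,0,0,0,1],[0,0,0,0,0,0,1]]'
python3 - <<'E'
from h import *
W=robot.camera_params("wrist");o=robot.observe();im=robot.snapshot("wrist")[:,:,::-1]
cv2.imwrite("pics/w1.png",im);print(o["position"],o["ee_rot"])
import pickle;pickle.dump(W,open("w1.pkl","wb"))
E
```

```text
time_s: 1.27
position: [440.3, 239.5, 253.9]
ee_rot: [0.707, 0.0, 0.0, -0.707]
wrist_force: [-0.4, -0.2, -0.2]
opening: 1.001
[440.33712322 239.53660273 253.88813235] [ 7.07277989e-01  7.49391621e-05  1.29340406e-04 -7.06935516e-01]
```

View pics/w1.png

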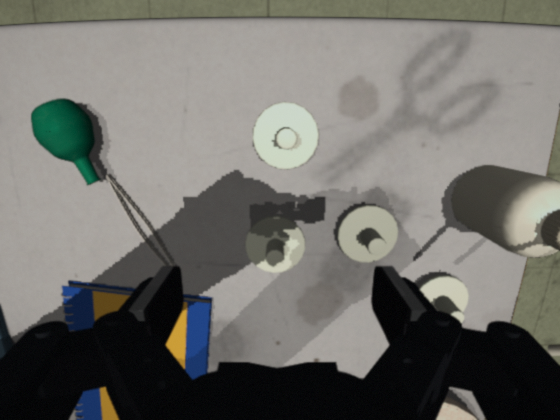

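Run:
```python
from h import *;import pickle
W=pickle.load(open("w1.pkl","rb"));im=cv2.imread("pics/w1.png").astype(int)
m=((im[:,:,1]>190)&(im[:,:,1]>im[:,:,2])).astype(np.uint8)*255
m=cv2.morphologyEx(m,cv2.MORPH_CLOSE,np.ones((9,9)))
for c in cv2.findContours(m,0,2)[0]:
    if cv2.contourArea(c)>400:
        e=cv2.fitEllipse(c);print(np.round(e,1) if 0 else e,onz(W,e[0],16).round(1))
for u in((287,138),(287.5,139)):print(onz(W,u,48).round(1))
crop(im.astype(np.uint8),(286,136),45,45,7,"pics/w1c.png")
```

```text
((544.4950561523438, 204.67491149902344), (19.002296447753906, 44.65467071533203), 51.08714294433594) [713.2 227.9  16. ]
((285.18310546875, 135.20867919921875), (63.3046875, 64.76824188232422), 5.2057881355285645) [447.4 294.8  16. ]
[448.2 294.2  48. ]
[448.6 293.4  48. ]
```

View pics/w1c.png

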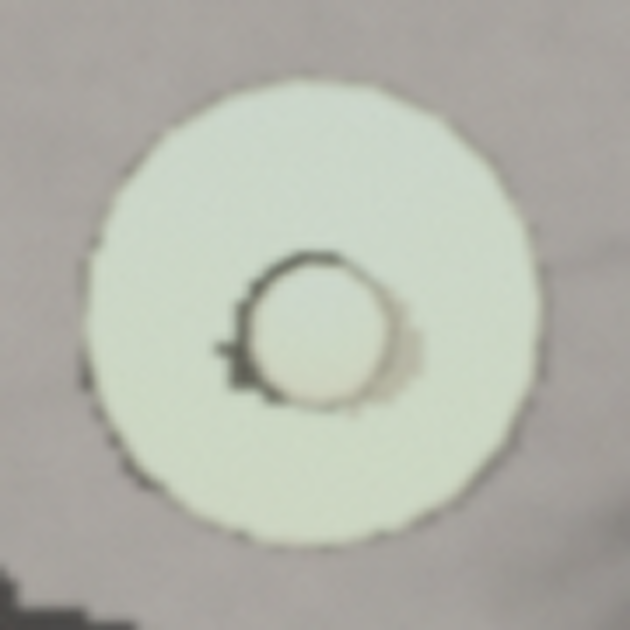

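```bash
python3 -m creep '[[0.0035,0.0275,-0.02,0,0,0,1],[0.0035,0.0275,-0.02,0,0,0,0.7],[0,0,-0.03,0,0,0,0.7],[0,0,-0.03,0,0,0,0.7],[0,0,-0.03,0,0,0,0.7],[0,0,-0.02,0,0,0,0.7],[0,0,-0.011,0,0,0,0.7],[0,0,0,0,0,0,0.7],[0,0,0,0,0,0,0],[0,0,0,0,0,0,0],[0,0,0,0,0,0,0],[0,0,0,0,0,0,0],[0,0,0,0,0,0,0]]' 40
python3 - <<'E'
from h import *
print(robot.observe()["position"]); 
im=np.hstack([robot.snapshot("wrist")[:,:,::-1]]);cv2.imwrite("pics/w2.png",im)
E
```

```text
time_s: 2.95
position: [447.5, 295.3, 93.6]
ee_rot: [-0.707, -0.0, -0.0, 0.707]
wrist_force: [-0.3, -0.7, 6.6]
opening: 0.195
[447.45893898 295.30536115  93.63193733]
```

View pics/w2.png

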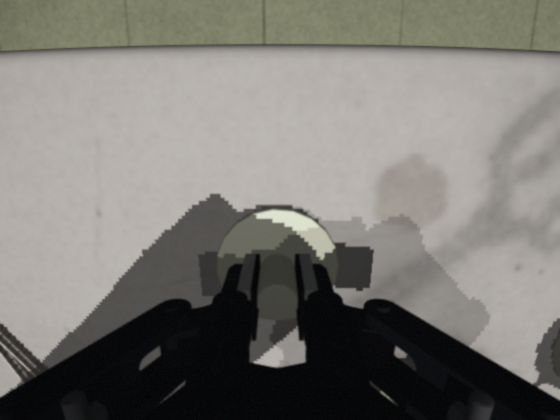

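```bash
python3 -m creep '[[0,0,0.015,0,0,0,0],[0,0,0.03,0,0,0,0],[0,0,0.045,0,0,0,0],[0.015,-0.03,0.045,0,0,0,0],[0.03,-0.04,0.045,0,0,0,0],[0.03,-0.05,0.03,0,0,0,0],[0.03,-0.05,0,0,0,0,0],[0.03,-0.05,0,0,0,0,0],[0.03,-0.05,0,0,0,0,0],[0.03,-0.05,0,0,0,0,0],[0.015,-0.05,0,0,0,0,0],[0.015,-0.05,0,0,0,0,0],[0.005,-0.05,0,0,0,0,0],[0,0,0,0,0,0,0],[0,0,0,0,0,0,0],[0,0,0,0,0,0,0]]'
python3 - <<'E'
from h import *
import pickle
W=robot.camera_params("wrist");o=robot.observe();im=robot.snapshot("wrist")[:,:,::-1]
cv2.imwrite("pics/w3.png",im);print(o["position"],o["ee_rot"],o["time_s"])
pickle.dump(W,open("w3.pkl","wb"))
for n in("scene","side"):cv2.imwrite(f"pics/{n}3.png",robot.snapshot(n)[:,:,::-1])
E
```

```text
time_s: 5.0
position: [673.6, -167.7, 298.6]
ee_rot: [-0.707, -0.001, 0.001, 0.708]
wrist_force: [-0.6, 0.3, -0.6]
opening: 0.192
[ 673.56976432 -167.74343403  298.60635954] [-0.70667781 -0.00093171  0.00083653  0.70753438] 5.0
```

View pics/w3.png

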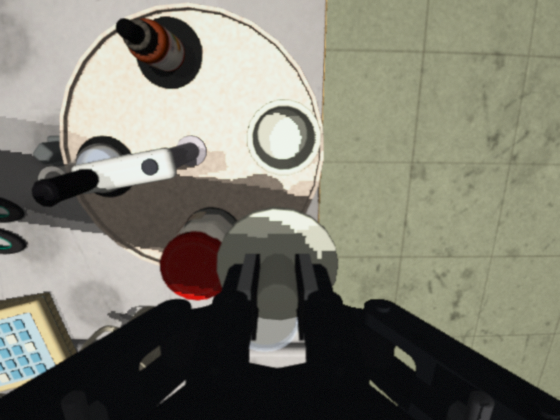

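View pics/scene3.png

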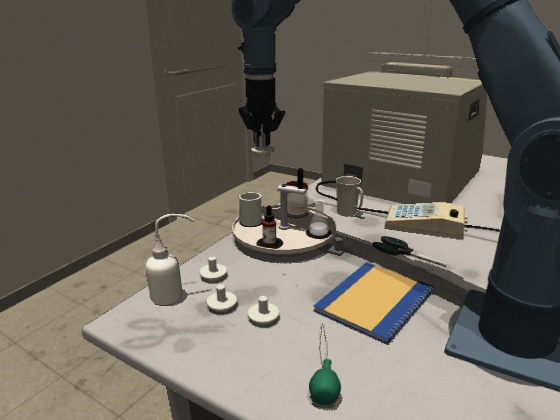

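Run:
```python
from h import *
im=cv2.imread("pics/w3.png")
crop(im,(285,137),45,45,7,"pics/w3j.png")
crop(im,(277,255),75,60,5,"pics/w3l.png")
crop(im,(160,140),130,130,3,"pics/w3t.png")
a=cv2.imread("pics/scene3.png");b=cv2.imread("pics/side3.png")
crop(a,(250,205),25,35,8,"pics/a.png");crop(b,(250,185),25,35,8,"pics/b.png")
cv2.imwrite("pics/ab.png",np.hstack([cv2.imread("pics/a.png"),cv2.imread("pics/b.png")]))
```

```text
(no output)
```

View pics/w3j.png

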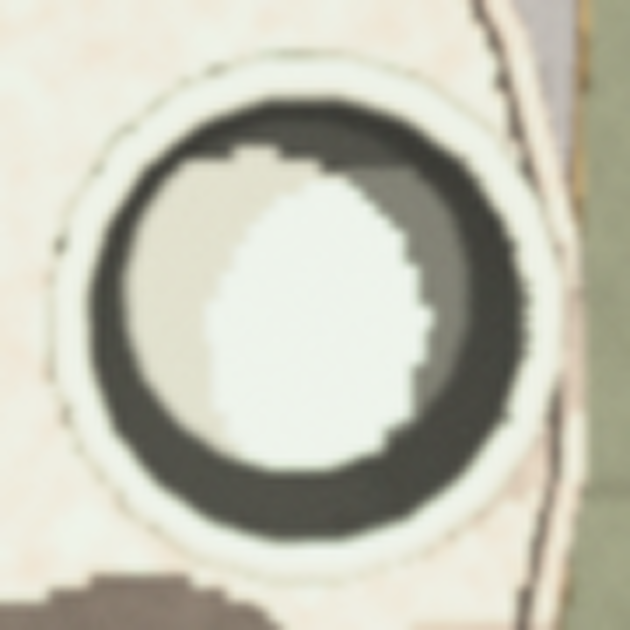

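View pics/w3l.png

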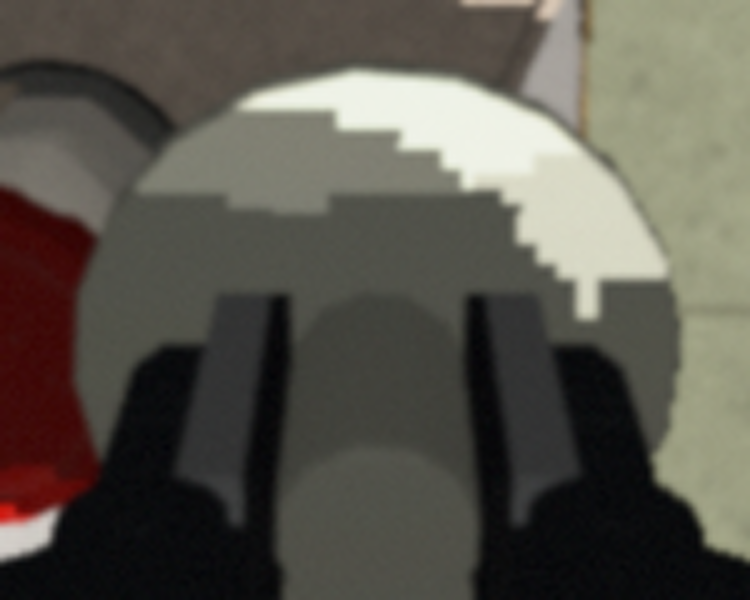

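View pics/w3t.png

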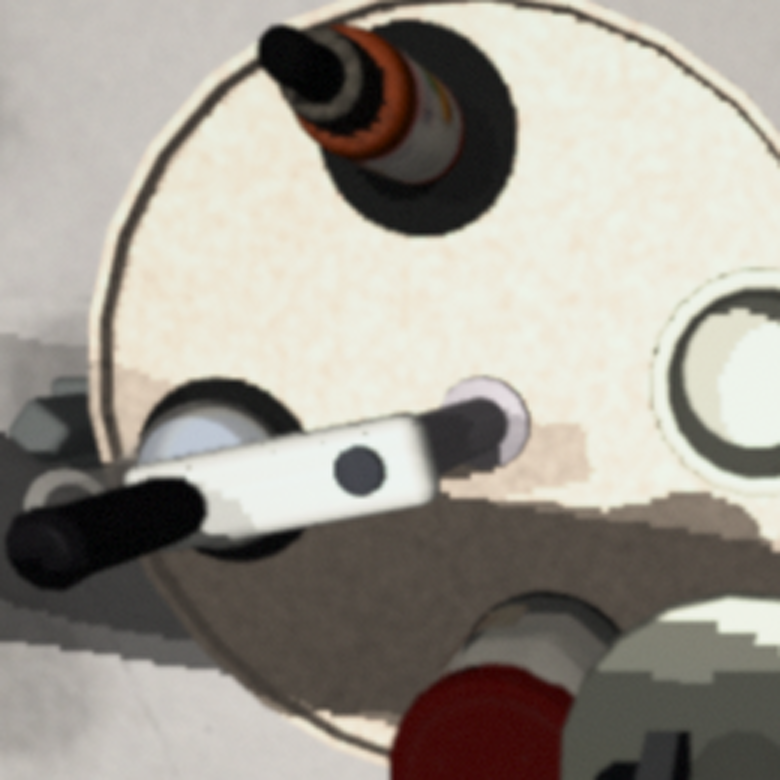

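View pics/ab.png

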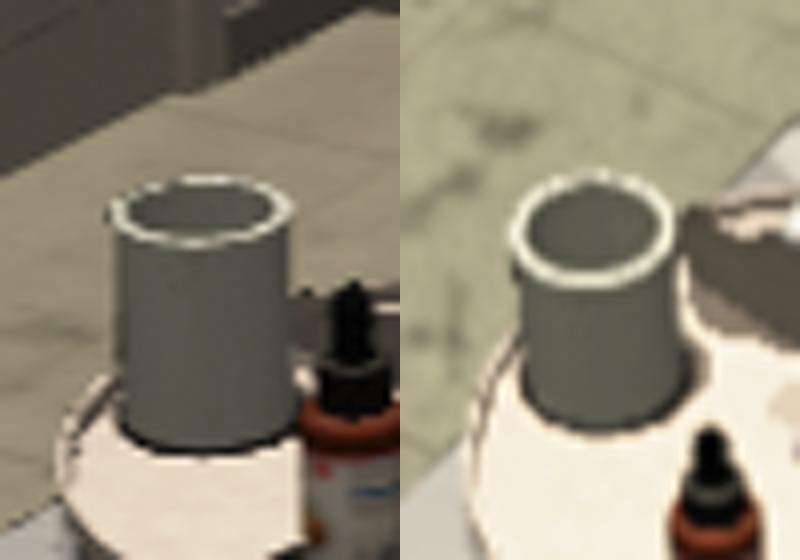

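Run:
```python
from h import *;import pickle
W=pickle.load(open("w3.pkl","rb"));S,D=[robot.camera_params(n) for n in("scene","side")]
print(W["T"])
print("jarW",onz(W,(284.1,137.1),105),"S",onz(S,(250.2,196.2),105),"D",onz(D,(248.9,178.6),105))
J=tri([(S,(250.2,196.2)),(D,(248.9,178.6)),(W,(284.1,137.1))]);print("tri",J)
# diameter check
print("diam",onz(W,(240+55/7,137),105)-onz(W,(240+562/7,137),105),onz(W,(284,92+50/7),105)-onz(W,(284,92+580/7),105))
b=onz(W,(150,166.7),146);print("bolt",b);print("peg",onz(W,(46,192.7),195));print("ptr",onz(W,(43.3,151.7),38))
z=298.6-93.6+16
l=onz(W,(202+75/5,195+330/5),z);r=onz(W,(202+680/5,195+340/5),z);t=onz(W,(202+380/5,195+68/5),z)
print(l,r,t,"w",r[0]-l[0],"lidc",(l[0]+r[0])/2,t[1]-31)
# tray rim circle z=38
im=cv2.imread("pics/w3.png")
```

```text
[[ 9.99999225e-01 -1.09943515e-03 -5.83760277e-04  6.72823211e+02]
 [ 1.21914722e-03  9.59736009e-01  2.80900883e-01 -9.64314295e+01]
 [ 2.51423456e-04 -2.80901377e-01  9.59736606e-01  3.68496994e+02]
 [ 0.00000000e+00  0.00000000e+00  0.00000000e+00  1.00000000e+00]]
jarW [ 678.51793351 -111.27338977  105.        ] S [ 673.53698361 -108.82082186  105.        ] D [ 675.36706103 -111.04923348  105.        ]
tri [ 677.33764964 -112.370138    102.88903651]
diam [-57.70347043  -0.098806     0.        ] [-0.39928258 59.21983124  0.        ]
bolt [ 584.77484926 -128.79256106  146.        ]
peg [ 542.62244118 -135.92636596  195.        ]
ptr [ 430.32448931 -128.05440374   38.        ]
[ 643.02850335 -164.98545454  221.        ] [ 703.37061891 -166.01148484  221.        ] [ 673.35848443 -137.8455433   221.        ] w 60.34211556080561 lidc 673.1995611320297 -168.84554329883255
```

```bash
python3 -m creep '[[0.002,0.028,-0.01,0,0,0,0],[0.002,0.0285,-0.02,0,0,0,0],[0,0,-0.025,0,0,0,0],[0,0,-0.02,0,0,0,0],[0,0,-0.008,0,0,0,0],[0,0,0,0,0,0,0],[0,0,0,0,0,0,0]]'
python3 - <<'E'
from h import *
o=robot.observe();print(o["position"])
a=robot.snapshot("scene")[:,:,::-1];b=robot.snapshot("side")[:,:,::-1];c=robot.snapshot("wrist")[:,:,::-1]
cv2.imwrite("pics/a4.png",a);cv2.imwrite("pics/b4.png",b);cv2.imwrite("pics/c4.png",c)
crop(a,(250,190),25,35,8,"pics/a.png");crop(b,(250,170),25,35,8,"pics/b.png")
cv2.imwrite("pics/ab4.png",np.hstack([cv2.imread("pics/a.png"),cv2.imread("pics/b.png")]))
E
```

```text
time_s: 6.02
position: [678.0, -113.7, 216.3]
ee_rot: [0.707, 0.0, 0.001, -0.707]
wrist_force: [1.0, -0.3, -0.6]
opening: 0.192
[ 678.03959849 -113.7052855   216.32345789]
```

View pics/ab4.png

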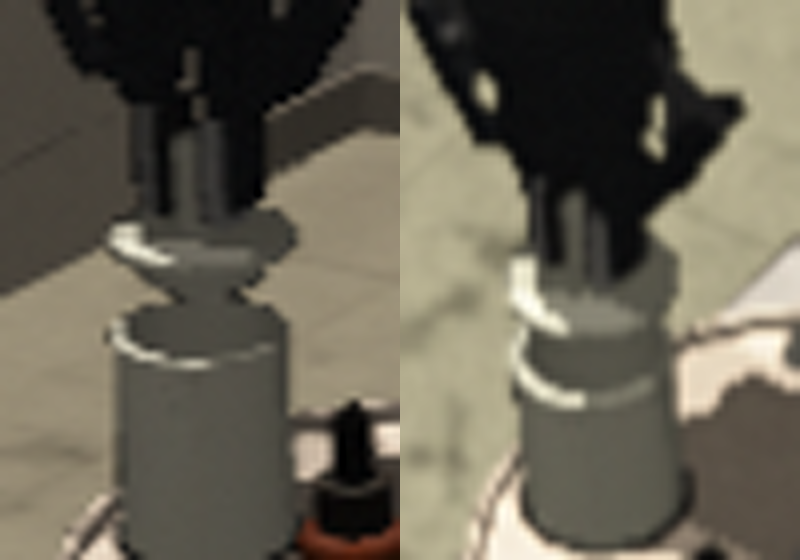

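View pics/c4.png

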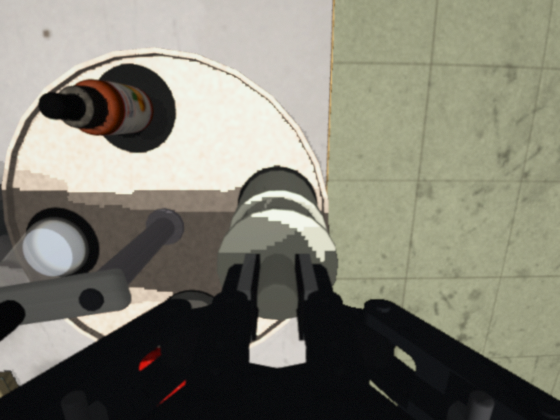

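Run:
```python
from h import *
from scipy.optimize import fsolve
S,D=[robot.camera_params(n) for n in("scene","side")]
f=lambda us,ud,z:fsolve(lambda q:[proj(S,[*q,z])[0]-us,proj(D,[*q,z])[0]-ud],[678,-112])
print("jar by cols",f(250.2,248.9,105),"lid",f(250.3,249.1,135.7), f(250.3,249.6,135.7),f(250.7,249.1,135.7))
print(proj(S,[678,-112,105]),proj(D,[678,-112,105]),proj(S,[678,-112,135.7]),proj(D,[678,-112,135.7]))
```

```text
jar by cols [ 671.96136867 -106.61745834] lid [ 687.97808231 -131.58835161] [ 712.94048344 -166.49764418] [ 669.55284168 -107.59434878]
[249.52219741 195.48398833] [248.3757792  178.06219321] [249.03960545 184.53429843] [247.68239752 170.12936767]
```

```bash
python3 -m creep '[[0.0007,0.002,-0.006,0,0,0,0],[0,0,-0.007,0,0,0,0],[0,0,-0.004,0,0,0,0],[0,0,-0.003,0,0,0,0],[0,0,0,0,0,0,0]]'; python3 -m creep '[[0,0,-0.003,0,0,0,0],[0,0,0,0,0,0,0]]';python3 -c "
from h import *
print(robot.observe()['wrist_force'])
a=robot.snapshot('scene')[:,:,::-1];b=robot.snapshot('side')[:,:,::-1]
crop(a,(250,190),25,35,8,'pics/a.png');crop(b,(250,170),25,35,8,'pics/b.png')
cv2.imwrite('pics/ab5.png',np.hstack([cv2.imread('pics/a.png'),cv2.imread('pics/b.png')]))"
```

```text
time_s: 6.8
position: [678.0, -111.3, 195.0]
ee_rot: [-0.707, 0.0, 0.0, 0.707]
wrist_force: [-0.4, 0.1, -0.8]
opening: 0.196
time_s: 7.05
position: [678.1, -111.3, 192.1]
ee_rot: [-0.707, 0.0, 0.0, 0.707]
wrist_force: [0.0, -0.7, -1.0]
opening: 0.195
[ 0.02276935 -0.65480609 -1.01004637]
```

View pics/ab5.png

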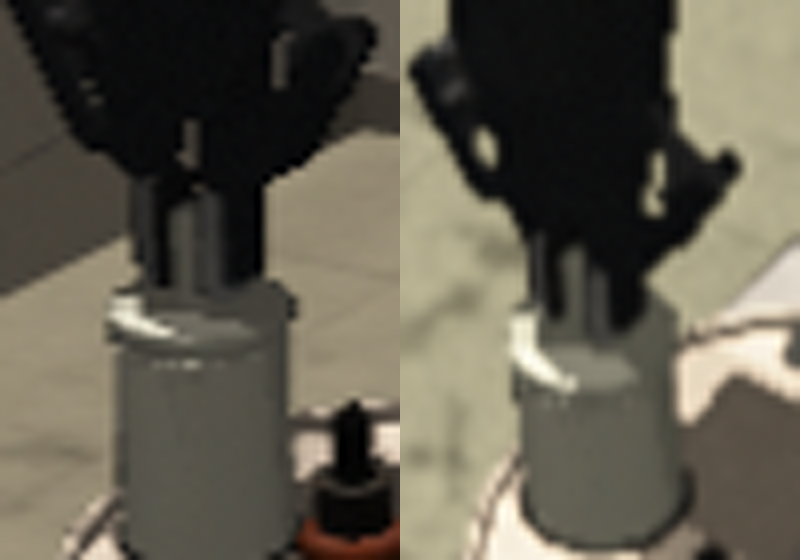

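```bash
python3 -m creep '[[0,0,-0.0015,0,0,0,0],[0,0,-0.0015,0,0,0,0],[0,0,0,0,0,0,0]]'; python3 -m creep '[[0,0,-0.001,0,0,0,0],[0,0,0,0,0,0,0]]'
```

```text
time_s: 7.52
position: [678.0, -111.3, 189.1]
ee_rot: [0.707, -0.0, -0.0, -0.707]
wrist_force: [-0.5, -0.6, -1.4]
opening: 0.196
time_s: 7.78
position: [678.3, -111.4, 188.7]
ee_rot: [0.707, 0.0, 0.0, -0.707]
wrist_force: [-1.0, -0.1, 3.2]
opening: 0.193
```

```bash
python3 -m creep '[[0,0,0,0,0,0,0.3],[0,0,0,0,0,0,0.5],[0,0,0,0,0,0,0.6],[0,0,0,0,0,0,0.6],[0,0,0,0,0,0,0.6],[0,0,0.02,0,0,0,0.6],[0,0,0.04,0,0,0,0.6],[0,-0.02,0.05,0,0,0,0.6],[0,-0.04,0.02,0,0,0,1],[0,0,0,0,0,0,1],[0,0,0,0,0,0,1]]';python3 - <<'E'
from h import *;import pickle
W=robot.camera_params("wrist");print(robot.observe()["position"])
c=robot.snapshot("wrist")[:,:,::-1];cv2.imwrite("pics/w6.png",c);pickle.dump(W,open("w6.pkl","wb"))
a=robot.snapshot('scene')[:,:,::-1];b=robot.snapshot('side')[:,:,::-1]
crop(a,(260,200),50,50,8,'pics/a.png');crop(b,(260,180),50,50,8,'pics/b.png')
cv2.imwrite('pics/ab6.png',cv2.resize(np.hstack([cv2.imread('pics/a.png'),cv2.imread('pics/b.png')]),(800,400)))
E
```

```text
time_s: 9.15
position: [678.2, -170.9, 319.1]
ee_rot: [-0.707, -0.0, -0.0, 0.707]
wrist_force: [0.5, -0.2, 0.3]
opening: 1.0
[ 678.15360384 -170.91872494  319.08500234]
```

View pics/ab6.png

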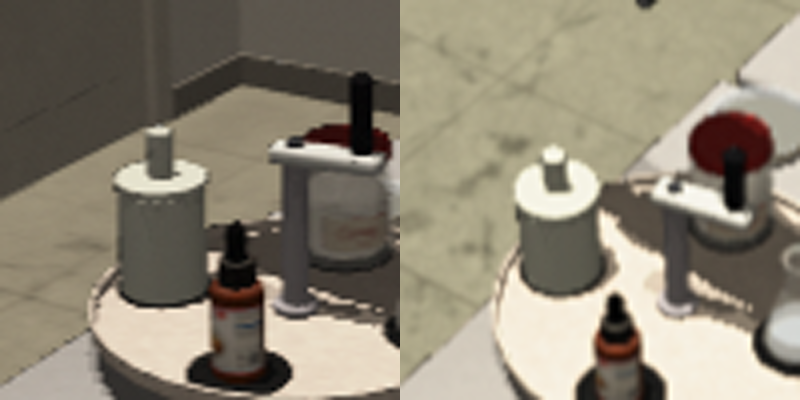

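View pics/w6.png

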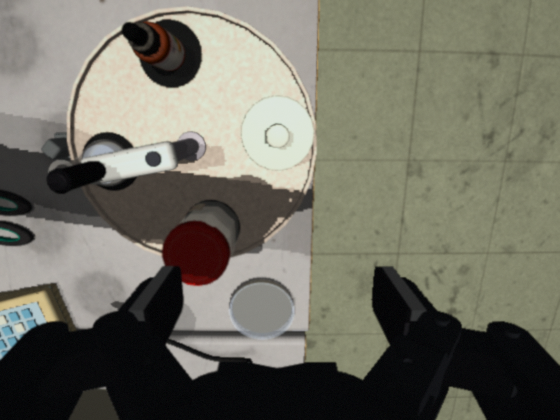

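Run:
```python
from h import *
c=cv2.imread("pics/w6.png")
crop(c,(120,160),80,45,9,"pics/w6c.png")
im=cv2.imread("pics/w6c.png");cv2.imwrite("pics/w6c.png",cv2.resize(im,(800,450)))
crop(c,(278,133),45,45,7,"pics/w6d.png")
```

```text
(no output)
```

View pics/w6c.png

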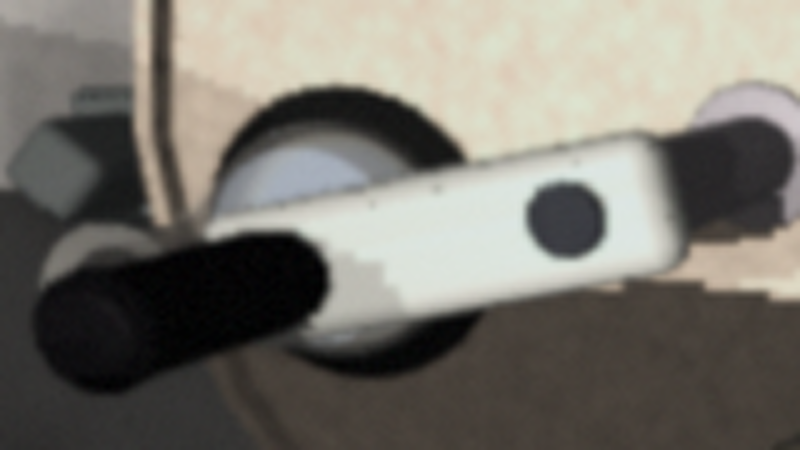

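View pics/w6d.png

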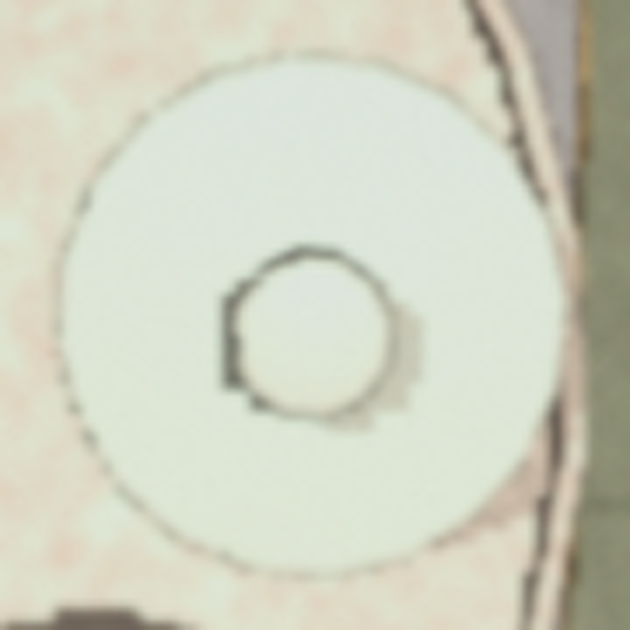

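Run:
```python
from h import *;import pickle
W=pickle.load(open("w6.pkl","rb"))
print("bolt",onz(W,(153.4,158.8),146));print("peg",onz(W,(57.6,182.6),195));print("ptr",onz(W,(50.4,148.6),38))
print("knob",onz(W,(233+313/7,88+334/7),143),"flange",onz(W,(233+313/7,88+314/7),111))
```

```text
bolt [ 584.72595931 -128.87067396  146.        ]
peg [ 541.00154848 -137.06368139  195.        ]
ptr [ 429.18257338 -129.46995954   38.        ]
knob [ 678.24399793 -112.5820686   143.        ] flange [ 678.33550839 -111.93129628  111.        ]
```

```bash
python3 -m creep '[[-0.03,0.008,0,0,0,0,0.7],[-0.04,0.01,0,0,0,0,0.7],[-0.04,0.01,0,0,0,0,0.7],[-0.0277,0.006,-0.01,0,0,0,0.7],[0,0,-0.01,0,0,0,0.7],[0,0,0,0,0,0,0.7],[0,0,0,0,0,0,0.7]]';python3 - <<'E'
from h import *
W=robot.camera_params("wrist");print(robot.observe()["position"])
c=robot.snapshot("wrist")[:,:,::-1];cv2.imwrite("pics/w7.png",c)
print(proj(W,[540.5,-137,195]),proj(W,[541,-137,195]))
E
```

```text
time_s: 10.18
position: [541.4, -137.2, 298.4]
ee_rot: [0.707, 0.0, 0.0, -0.707]
wrist_force: [0.2, -0.1, 0.9]
opening: 0.7
[ 541.40812617 -137.22220656  298.37329404]
[276.38909762 245.93266184] [277.25775567 245.9317985 ]
```

View pics/w7.png

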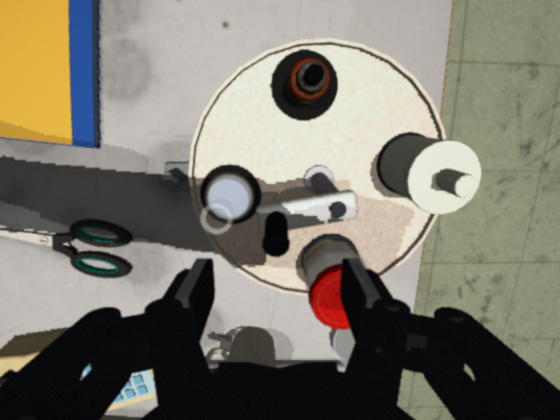

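```bash
python3 -m creep '[[-0.0008,0,-0.02,0,0,0,0.6],[0,0,-0.025,0,0,0,0.6],[0,0,-0.02,0,0,0,0.6],[0,0,-0.006,0,0,0,0.6],[0,0,0,0,0,0,0.6],[0,0,0,0,0,0,0],[0,0,0,0,0,0,0],[0,0,0,0,0,0,0],[0,0,0,0,0,0,0],[0,0,0,0,0,0,0]]' 60;python3 - <<'E'
from h import *
c=robot.snapshot("wrist")[:,:,::-1];cv2.imwrite("pics/w8.png",c)
W=robot.camera_params("wrist")
# plan: peg circle
C=np.array([584.7,-129.0])
E
```

```text
time_s: 11.48
position: [540.5, -137.4, 228.2]
ee_rot: [0.707, 0.001, 0.001, -0.707]
wrist_force: [1.1, 0.4, 5.9]
opening: 0.164
```

View pics/w8.png

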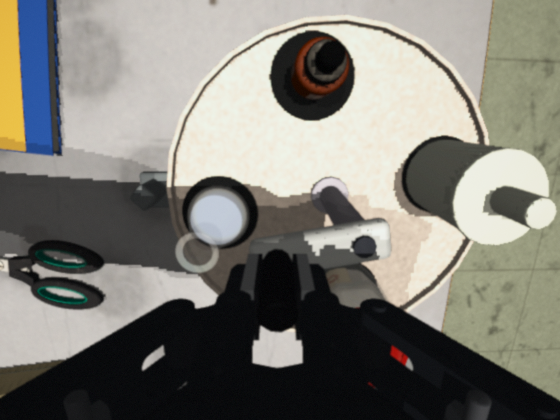

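Run:
```python
import numpy as np
a=np.radians(np.concatenate([np.linspace(190.3,360,25)]))
d=np.diff(45*np.c_[np.cos(a),np.sin(a)],axis=0)/1000
for i,r in enumerate(d): print(i,r.round(4))
```

```text
0 [ 0.0013 -0.0054]
1 [ 0.002  -0.0052]
2 [ 0.0026 -0.0049]
3 [ 0.0032 -0.0045]
4 [ 0.0037 -0.0041]
5 [ 0.0042 -0.0036]
6 [ 0.0046 -0.0031]
7 [ 0.005  -0.0025]
8 [ 0.0052 -0.0019]
9 [ 0.0054 -0.0012]
10 [ 0.0055 -0.0005]
11 [0.0055 0.0002]
12 [0.0055 0.0008]
13 [0.0053 0.0015]
14 [0.0051 0.0022]
15 [0.0048 0.0028]
16 [0.0044 0.0033]
17 [0.004  0.0039]
18 [0.0035 0.0043]
19 [0.0029 0.0047]
20 [0.0023 0.005 ]
21 [0.0017 0.0053]
22 [0.001  0.0055]
23 [0.0003 0.0055]
```

First a third of the way, then check.

```bash
python3 -m creep '[[0.0013,-0.0054,0,0,0,0,0],[0.002,-0.0052,0,0,0,0,0],[0.0026,-0.0049,0,0,0,0,0],[0.0032,-0.0045,0,0,0,0,0],[0.0037,-0.0041,0,0,0,0,0],[0.0042,-0.0036,0,0,0,0,0],[0.0046,-0.0031,0,0,0,0,0],[0.005,-0.0025,0,0,0,0,0],[0,0,0,0,0,0,0]]';python3 - <<'E'
from h import *
c=robot.snapshot("wrist")[:,:,::-1];cv2.imwrite("pics/w9.png",c)
p=robot.observe()["position"][:2]-[584.7,-129];print(np.hypot(*p),np.degrees(np.arctan2(p[1],p[0]))+360)
E
```

```text
time_s: 12.65
position: [567.3, -170.9, 228.2]
ee_rot: [0.707, 0.001, 0.001, -0.707]
wrist_force: [1.1, -0.5, 4.6]
opening: 0.171
45.39522580268229 247.499034545041
```

View pics/w9.png

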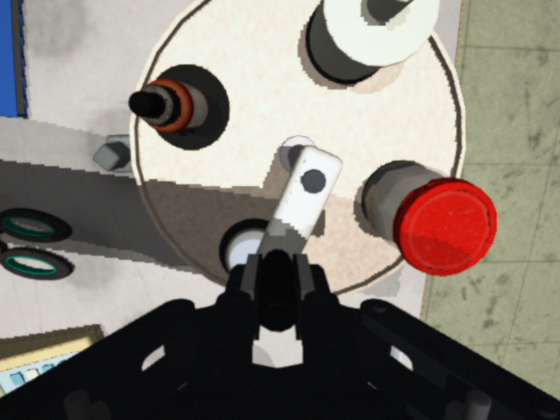

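```bash
python3 -m creep '[[0.0052,-0.0019,0,0,0,0,0],[0.0054,-0.0012,0,0,0,0,0],[0.0055,-0.0005,0,0,0,0,0],[0.0055,0.0002,0,0,0,0,0],[0.0055,0.0008,0,0,0,0,0],[0.0053,0.0015,0,0,0,0,0],[0.0051,0.0022,0,0,0,0,0],[0.0048,0.0028,0,0,0,0,0],[0.0044,0.0033,0,0,0,0,0],[0.004,0.0039,0,0,0,0,0],[0.0035,0.0043,0,0,0,0,0],[0.0029,0.0047,0,0,0,0,0],[0.0023,0.005,0,0,0,0,0],[0.0017,0.0053,0,0,0,0,0],[0,0,0,0,0,0,0]]';python3 - <<'E'
from h import *;import pickle
W=robot.camera_params("wrist")
c=robot.snapshot("wrist")[:,:,::-1];cv2.imwrite("pics/w10.png",c);pickle.dump(W,open("w10.pkl","wb"))
o=robot.observe()
p=o["position"][:2]-[584.7,-129];print(np.hypot(*p),np.degrees(np.arctan2(p[1],p[0])))
a=robot.snapshot('scene')[:,:,::-1];b=robot.snapshot('side')[:,:,::-1]
cv2.imwrite('pics/a10.png',a);cv2.imwrite('pics/b10.png',b)
crop(a,(300,200),60,60,7,'pics/a.png');crop(b,(290,200),60,60,7,'pics/b.png')
cv2.imwrite('pics/ab10.png',cv2.resize(np.hstack([cv2.imread('pics/a.png'),cv2.imread('pics/b.png')]),(800,400)))
E
```

```text
time_s: 14.58
position: [628.4, -140.3, 228.3]
ee_rot: [0.707, 0.001, 0.001, -0.707]
wrist_force: [2.4, -1.0, 5.2]
opening: 0.17
45.14863160162344 -14.439048016671546
```

View pics/w10.png

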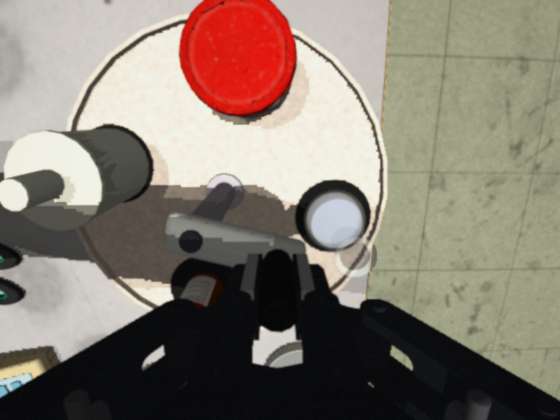

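View pics/ab10.png

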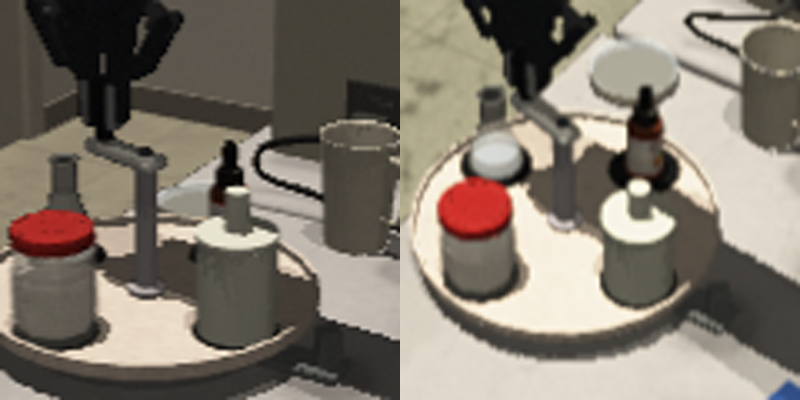

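```bash
python3 -m creep '[[0.001,0.0055,0,0,0,0,0],[0.0003,0.0055,0,0,0,0,0],[0,0.0003,0,0,0,0,0],[0,0,0,0,0,0,0],[0,0,0,0,0,0,0],[0,0,0,0,0,0,0]]';python3 - <<'E'
from h import *;import pickle
W=robot.camera_params("wrist");o=robot.observe()
c=robot.snapshot("wrist")[:,:,::-1];cv2.imwrite("pics/w11.png",c);pickle.dump(W,open("w11.pkl","wb"))
p=o["position"][:2]-[584.7,-129];print(np.hypot(*p),np.degrees(np.arctan2(p[1],p[0])))
a=robot.snapshot('scene')[:,:,::-1];b=robot.snapshot('side')[:,:,::-1]
cv2.imwrite('pics/a11.png',a);cv2.imwrite('pics/b11.png',b)
crop(a,(310,200),60,60,7,'pics/a.png');crop(b,(300,200),60,60,7,'pics/b.png')
cv2.imwrite('pics/ab11.png',cv2.resize(np.hstack([cv2.imread('pics/a.png'),cv2.imread('pics/b.png')]),(800,400)))
crop(c,(75,170),75,60,7,"pics/w11c.png")
im=cv2.imread("pics/w11c.png");cv2.imwrite("pics/w11c.png",cv2.resize(im,(750,600)))
E
```

```text
time_s: 15.48
position: [629.8, -128.6, 228.2]
ee_rot: [-0.707, -0.001, -0.001, 0.707]
wrist_force: [3.2, 0.2, 5.2]
opening: 0.165
45.05528534362743 0.4756261805552141
```

View pics/w11c.png

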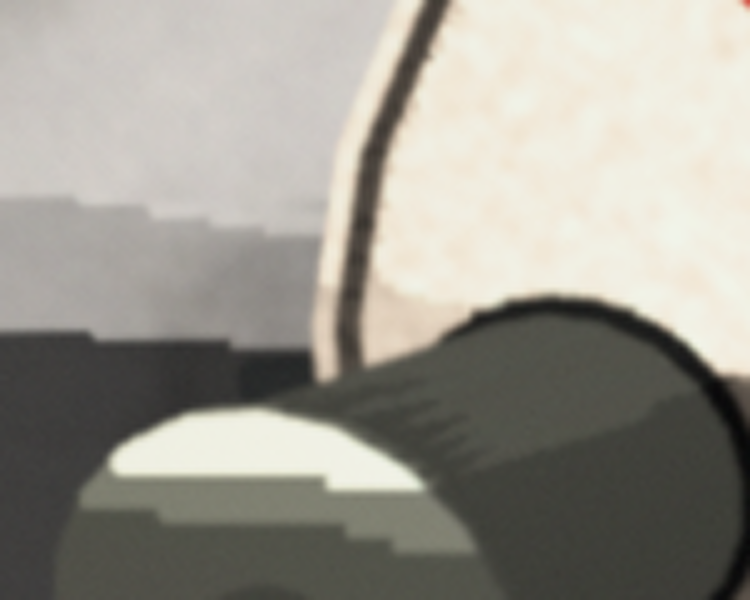

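View pics/ab11.png

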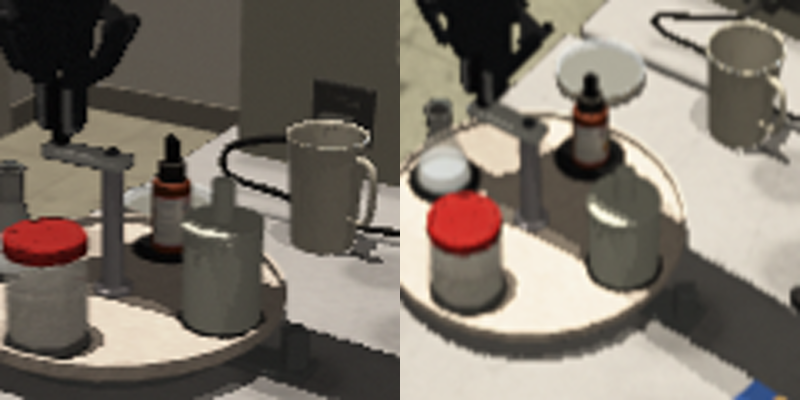

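View pics/w11.png

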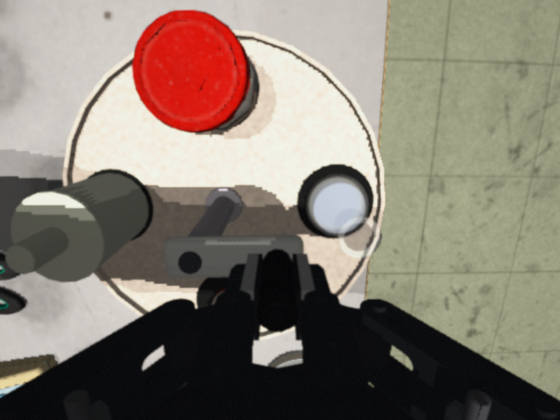

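Run:
```python
from h import *;import pickle
W=pickle.load(open("w11.pkl","rb"));S,D=[robot.camera_params(n) for n in("scene","side")]
print("flange",onz(W,(56.5,236.5),111),"bolt",onz(W,(190,262),146))
# scene ptr and knob
k=60*2/400
kS=(250+222*.3,140+182*.3);kD=(240+(635-400)*.3,140+172*.3);print(kS,kD)
print("knobtop",tri([(S,kS),(D,kD)]),onz(S,kS,143),onz(D,kD,143))
print("proj expected",proj(S,[489.7,-129,143]),proj(D,[489.7,-129,143]))
a=cv2.imread("pics/a11.png");b=cv2.imread("pics/b11.png")
crop(a,(325,225),30,30,12,"pics/a.png");crop(b,(325,210),30,30,12,"pics/b.png")
cv2.imwrite("pics/ab12.png",np.clip(np.hstack([cv2.imread("pics/a.png"),cv2.imread("pics/b.png")])*1.5,0,255).astype(np.uint8))
print(robot.observe()["joint_velocities"].round(4),robot.observe()["wrist_force"])
```

```text
flange [ 490.36319591 -128.01350388  111.        ] bolt [ 584.52793296 -128.64557239  146.        ]
(316.6, 194.6) (310.5, 191.6)
knobtop [ 487.66910952 -136.1332436   136.94258585] [ 485.62565855 -122.05134105  143.        ] [ 479.95381941 -132.31535676  143.        ]
proj expected [316.44673417 193.35286052] [306.7803969  190.89347901]
[ 0.0007 -0.0009 -0.0008  0.0007  0.0015  0.0007  0.0003] [ 3.02972156 -0.27014848  5.80535754]
```

View pics/ab12.png

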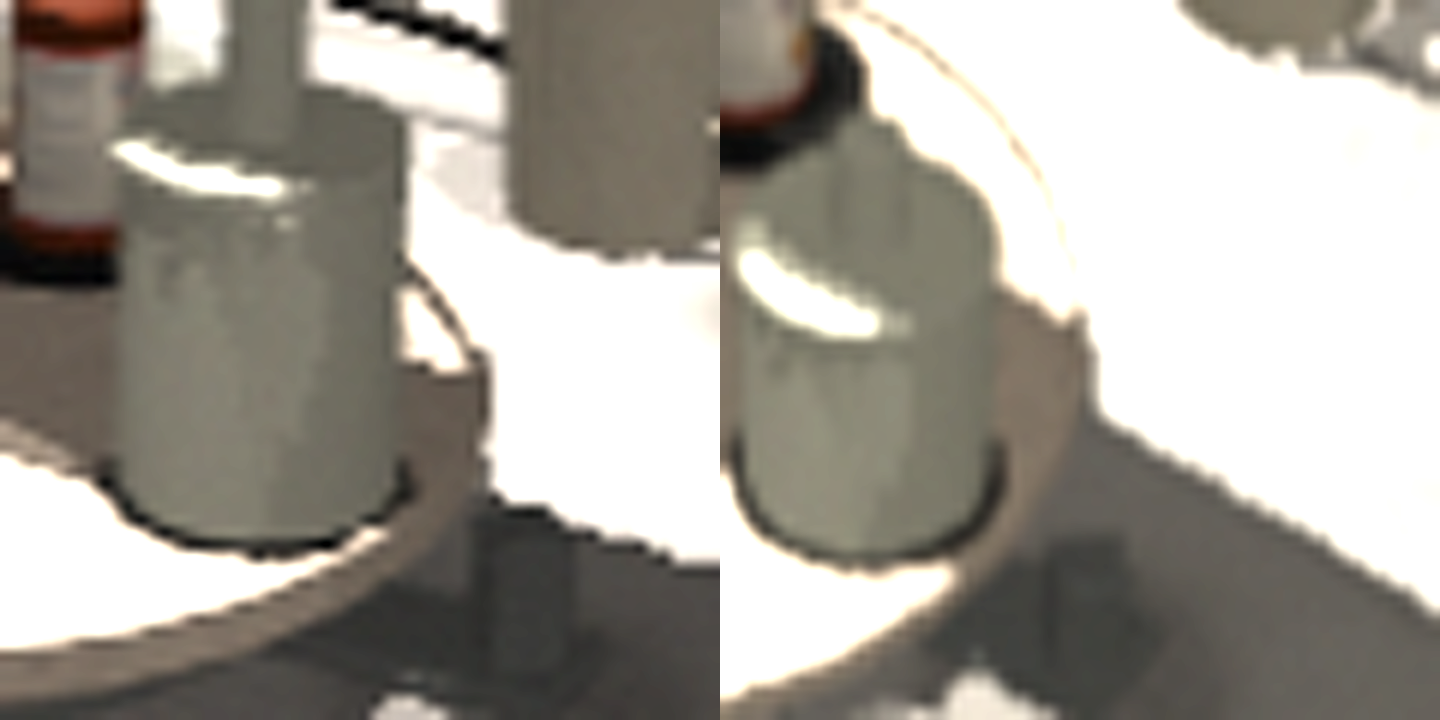

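```bash
python3 -c "
from h import *
print(robot.observe()['opening'],robot.finish_job())"
```

```text
the job is handed in; nothing more can be done
0.1641967072809316 None
```

I put the leftmost lid on the open jar, let go of it, and turned the carousel about 170° counter-clockwise by its peg until the jar was at the front. I handed the job in at about 16 s with the peg still gripped, at a 60 N grip setting.

**Lid:** it met the rim at the expected height, and the pictures taken after letting go showed it level. It was centred within about 1 mm of the jar mouth I had measured.

**Front position:** the last wrist picture put the jar's centre at about (490, -128) mm. The front place worked out at about (490, -129.5) mm, so the jar is well inside the 11 mm limit. The peg's position gave a turn error of about 0.5°.

**Checks that disagreed:** the wrist camera and the two fixed cameras differed by 3–5 mm on the x positions of the jar and the pointer. They agreed on the pointer's direction to about 0.5°. My first pick of the knob in the last side picture was about 3 pixels off, but a closer look matched the expected point to about 1 pixel.

**Not measured:** I judged the peg grip from the finger opening of 0.164 and the force setting, because I had no direct reading of the finger force. The arm was still when I handed in, with a steady wrist force of about 6–7 N. I saw no sign that the cup, wash bottle or petri dish moved, but I did not measure their positions.

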